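Find the full salt tin by feel

TASK

Three identical closed tins of pickling salt stand in a row on top of the bamboo shelf unit; one is full, the other two are part used. Working along the row from your left to your right as you face the unit, heft each tin in turn: lift it clear of the shelf, feel its weight, and set it down upright where it stood before taking the next (the last need not be set down if it is the full one). Finish while holding the full, heaviest tin upright and still, about 10 cm clear above the shelf top, with the other two standing back in their places and everything else left undisturbed; do not drop or topple a tin.

Things in the scene. Friction and masses are not known exactly. Their poses are not given: they have to be found in the camera images.
- tin_a_mid (a point): centre (half-way up) of one of three identical closed steel tins: upright cylinder, 66 mm across, 74 mm high, standing on the unit's deck (z = 0.15). Tight slip lid over the top 19 mm, under 1 mm proud. Each weighs 0.1 to 0.5 kg; the full one is at least 0.15 kg heavier than either other. The letter tells nothing of place or weight
- tin_b_mid (a point): centre (half-way up) of one of three identical closed steel tins: upright cylinder, 66 mm across, 74 mm high, standing on the unit's deck (z = 0.15). Tight slip lid over the top 19 mm, under 1 mm proud. Each weighs 0.1 to 0.5 kg; the full one is at least 0.15 kg heavier than either other. The letter tells nothing of place or weight
- tin_c_mid (a point): centre (half-way up) of one of three identical closed steel tins: upright cylinder, 66 mm across, 74 mm high, standing on the unit's deck (z = 0.15). Tight slip lid over the top 19 mm, under 1 mm proud. Each weighs 0.1 to 0.5 kg; the full one is at least 0.15 kg heavier than either other. The letter tells nothing of place or weight
- unit: fixed bamboo unit, 150 mm high; deck 236 mm deep (x) by 556 mm wide (y), 12 mm lip at the rear; origin at the centre of its underside on the counter; x from its front (door, robot's side) to rear, y to the robot's left along the row; turned up to 0.2 rad. In its frame the tins stand at y about +150, 0, -150 mm (within 12), x -10 to 30 mm. Other things on the deck are under 16 mm high
- press_disc: hard silicone press disc, 56 mm across, 14 mm thick, lying on the deck between the left and middle tins; origin at the centre of its underside; not to be disturbed
- pinch_bowl: small shallow ceramic bowl, 54 mm across, 14 mm high, on the deck between the middle and right tins; origin at the centre of its underside; not to be disturbed
- lid_lifter: flat stainless lid lifter, 171 mm long (its y), 26 mm wide, 9 mm high at most, lying along the front edge of the deck before the tins; origin on its underside near its middle; not to be disturbed
- jar_1: lidded ceramic jar, 74 mm across, 94 mm high with its knob, on the counter beside the left end of the unit; origin at the centre of its underside; not to be disturbed
- jar_2: lidded ceramic jar, 74 mm across, 94 mm high with its knob, on the counter beside the right end of the unit; origin at the centre of its underside; not to be disturbed
- funnel: red plastic funnel standing mouth down on the counter behind the unit, 104 mm across, 105 mm high; origin at the centre of its mouth; not to be disturbed
- spatula: wooden spatula lying on the counter behind the unit; not to be disturbed

How it is judged:
By the outcome, as a careful person would: the job done as asked, in the order asked, and still so for the second after the job is handed in, while the arm keeps its last pose, push and grip.
It also fails if it takes over 64 s, if anything falls off the work surface, if the arm or the gripper's body presses on something with over 40 N, if the wrist force passes 120 N, or if a joint passes its speed limit or range.

ROBOT

A 6-joint arm with a two-finger parallel gripper is mounted at the origin on the work surface. World frame = base frame: x ahead of the robot, y to its left, z up, the work surface at z = 0. Lengths are in m, angles in degrees, forces in N, time in s.
With the tool pointing down it reaches from about 0.3 to 0.85 m from the base axis. Payload 5.4 kg.
Tool frame: the origin (TCP) lies on the centre line of the jaws, within the pads' length; the fingertips stand 17 mm ahead of it and the grasp point (between the pads) lies 2 mm behind it; z points along the fingers, y is the direction in which the jaws open and shut (so a half turn about z gives the same grasp; the last joint's range is limited). The gripper opens to 85 mm and grips with 20 to 120 N. Pads are 22 mm wide; open, the fingers measure 114 mm over their backs; the gripper's body (76 mm by 85 mm) begins 54 mm behind the grasp point. The pads swing forward as they close: fully open they stand 13 mm farther back than shut.
Start: joints at [-85.892, 9.076, 91.501, -0, 79.423, -12.038], TCP at [0.16, -0.552, 0.248] pointing down, gripper open.
Joint ranges: [-166.64, 166.64], [-54.1, 131.32], [10.49, 154.53], [-73.88, 253.88], [9.74, 151.15], [-171.62, 171.62]. Speed limits (degrees/s): [147.25, 147.25, 180, 180, 180, 180].

INTERFACE

Orientations are given as [roll, pitch, yaw] about the fixed x, y, z axes, in that order (R = Rz(yaw) Ry(pitch) Rx(roll)).
In Python, from cell import ctrl, capture, calibration, masks_of gives the robot as it stands.
- The arm moves only by the tool servo_tool, never from a script. Its argument "motion" is a list of rows, each a list of 2 entries, a list of its own where there are three numbers: the shift along the tool's x, y, z in m, then the turn, a rotation vector about the tool's x, y, z in rad. A call has 1 to 8 rows; each row is the pose to reach, as a shift and turn from the pose commanded when the call began, along the tool's axes at that moment; what a row does not reach only later rows make up. A row lasts 1/12 s, in which the tool goes at most 41.7 mm and 7.16 degrees, less where a joint would pass 70% of its speed; a pose out of reach is approached as far as the arm can. A call with a gripper value outside its range is refused whole. "jaw" is the finger opening in m, from 0 to 0.0854, set as the call begins (left out, the last holds). The fingers move at their own pace and stop on an object; the grip force is fixed at half the most. Time passes only in rows, so rows that repeat a pose let the fingers close. It gives the time, the measured TCP pose, the force and the opening at its end, in the units of the state.
- ctrl.state(): the state, without advancing time (a new reading comes with each control period).
- capture(name): name is "scene" or "top"; returns (picture, depth): 480x640x3 uint8, red, green, blue; 480x640 float32, m along the optical axis (not along the pixel's ray), 0 where there is no reading.
- calibration(name): a dict with "vfov" (degrees; the focal length in pixels is half the picture's height over the tangent of half this angle, whatever the lens; pixels are square), "cx", "cy" (the principal point, pixels), "rvec" (rotation vector, rad) and "tvec" (3), from world to camera coordinates, as OpenCV has them. Camera axes: x right, y down, z forward; pixel columns grow to the right and rows downward; lengths in m; the calibration is good to about 2 mm. A picture is of the moment at which its call begins. calibration takes no time and is no camera call.
- ctrl.sign_off(): hands the job in, once; it reports no verdict.
Trained networks look in the newest picture that a camera, given by its name, has taken for a name from the list of things; names that differ only in an ending like _2 or _b are one class to them, and where a whole thing is asked for, a point or a joint stands for the part that bears it (a point fixed in the world has none). Each returns a list of dicts, best first, with "conf" (0 to 1); they miss things now and then, are a little off and sometimes report something else, mostly with a low value. They report only what shows in the picture. A call takes as long as a camera call.
- masks_of(name, camera): "region" (480x640 bool, what is visible of it) and "box" ([left, top, right, bottom] in pixels, round what is visible of it).
The state is a dict: "clock": time; "q": joint angles; "qvel": joint speeds; "effort": joint torques, N m; "tcp_pos": TCP position; "ee_rot": TCP orientation; "ft_force": force on the tool from outside, world axes, zero at the start; "moment": the same for the moment, N m; "gripper_width": opening from 0.0 (shut) to 1.0 (fully open).
Only numpy, scipy, OpenCV 4.12 (cv2) and the standard library are available. Lean on these libraries where they do the work, as an engineer would, in place of code of your own. Each camera call takes 0.05 s, during which the arm holds its last target.

## Working session

There is one attempt and no reset: what is moved stays moved. The work goes in short steps, Python scripts to look and compute and a tool call to move; the robot and the scene stay as the last step left them, time stands still between calls to the robot, and variables do not carry over. Pictures are saved under pics/ and viewed, and the job is handed in when it is done.

Besides the shell and the picture viewer there is one more tool, called after "Emit:" by a JSON object that holds its "method" and its "body". servo_tool: Moves the arm, as the interface text tells. Its arguments: {"type":"object","properties":{"motion":{"type":"array"},"jaw":{"type":"number"}},"required":["motion"]}

```bash
mkdir -p pics; ls; cat > h.py <<'E'
import numpy as np, cv2
from cell import ctrl, capture, calibration, masks_of
def cal(n):
    c=calibration(n); f=240/np.tan(np.radians(c['vfov'])/2)
    R=cv2.Rodrigues(np.array(c['rvec'],float))[0]; t=np.array(c['tvec'],float).ravel()
    return f,c['cx'],c['cy'],R,t
def cloud(n,d):
    f,cx,cy,R,t=cal(n); v,u=np.mgrid[0:480,0:640]
    P=np.stack([(u-cx)/f*d,(v-cy)/f*d,d],-1)
    return (P-t)@R
E
python3 - <<'E'
from h import *
s=ctrl.state(); print(s)
for n in("scene","top"):
    im,d=capture(n); cv2.imwrite(f'pics/{n}0.png',im[:,:,::-1]); np.save(f'{n}0.npy',d)
    W=cloud(n,d)
    print(n,calibration(n))
    for o in ("tin_a_mid","unit","press_disc","pinch_bowl","lid_lifter"):
        for m in masks_of(o,n):
            r=m['region']&(d>0); p=W[r]
            if len(p)<5: continue
            print(o,round(m['conf'],2),m['box'],len(p),np.round(np.percentile(p,[2,50,98],axis=0),3).tolist())
print(ctrl.state()['clock'])
E
```

```text
pics
{'clock': 0.0, 'q': array([-8.58903619e+01,  9.11553213e+00,  9.15726412e+01,  1.02379321e-03,
        7.94222719e+01, -1.20395211e+01]), 'qvel': array([ 0.02499861,  0.05980139, -0.00498503, -0.01698968,  0.09463359,
       -0.05796118]), 'effort': array([-7.55246529e-04, -3.96000767e+01, -3.31430161e+01, -2.28880035e-04,
        8.40999914e-03, -7.03425670e-06]), 'tcp_pos': array([ 0.1598567 , -0.55174039,  0.24728452]), 'ee_rot': array([-1.79892194e+02, -2.40212474e-02,  1.61489477e+01]), 'ft_force': array([-0.54158635,  0.48693476,  0.70354175]), 'moment': array([-0.00229695,  0.02060552,  0.01660198]), 'gripper_width': 0.9986511026607643}
scene {'vfov': 52.19057342544664, 'cx': 322.92782263458196, 'cy': 241.47754619659528, 'rvec': array([ 2.19420154,  0.72271931, -0.32446366]), 'tvec': array([-0.50722208, -0.13250396,  1.33025382])}
tin_a_mid 0.97 [323.0, 181.6, 358.8, 229.3] 1412 [[0.584, 0.046, 0.152], [0.621, 0.06, 0.207], [0.641, 0.104, 0.225]]
unit 0.67 [117.1, 168.0, 414.6, 410.8] 28987 [[0.436, -0.337, 0.015], [0.636, -0.174, 0.148], [0.703, 0.192, 0.162]]
press_disc
[... 433 characters left out ...]
': array([ 2.16765263, -2.20384234,  0.09827491]), 'tvec': array([0.04117932, 0.59569445, 1.1788281 ])}
tin_a_mid 0.57 [278.1, 199.2, 315.3, 240.8] 986 [[0.576, 0.051, 0.152], [0.605, 0.081, 0.223], [0.637, 0.112, 0.227]]
unit 0.69 [224.2, 173.9, 496.6, 313.4] 24978 [[0.432, -0.321, 0.145], [0.555, -0.058, 0.15], [0.691, 0.212, 0.163]]
press_disc 0.87 [315.6, 225.9, 342.1, 255.6] 574 [[0.546, -0.009, 0.149], [0.571, 0.017, 0.164], [0.597, 0.042, 0.168]]
pinch_bowl 0.83 [389.1, 221.9, 414.8, 248.1] 546 [[0.552, -0.163, 0.149], [0.576, -0.136, 0.16], [0.601, -0.11, 0.167]]
lid_lifter 0.74 [288.8, 270.4, 368.8, 290.8] 644 [[0.467, -0.06, 0.148], [0.486, 0.012, 0.155], [0.508, 0.099, 0.161]]
0.6
```

View pics/scene0.png

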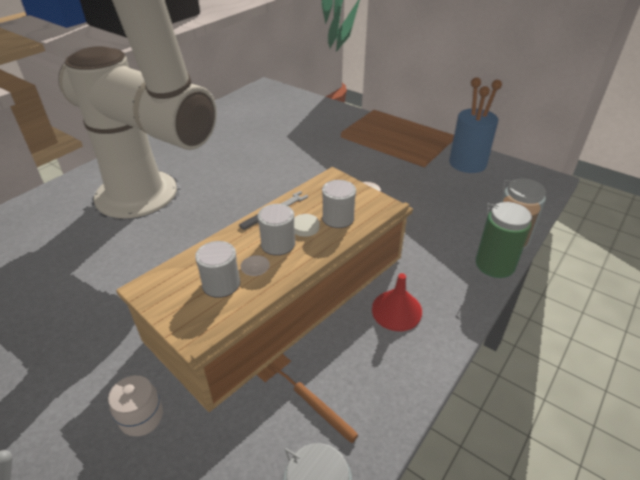

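View pics/top0.png

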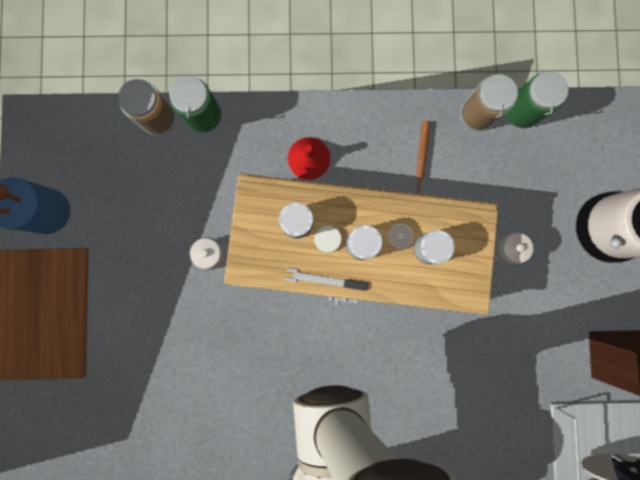

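```bash
python3 - <<'E'
from h import *
from scipy.optimize import least_squares
for n in ("top","scene"):
    d=np.load(n+'0.npy'); W=cloud(n,d)
    ok=(d>0)&(W[...,2]>0.212)&(W[...,2]<0.235)&(W[...,0]>.4)&(W[...,0]<.7)&(W[...,1]>-.35)&(W[...,1]<.3)
    k,l,st,c=cv2.connectedComponentsWithStats(ok.astype(np.uint8))
    for i in range(1,k):
        if st[i,4]<150: continue
        p=W[(l==i)]
        (cx,cy),r=cv2.minEnclosingCircle(p[:,:2].astype(np.float32))
        print(n,c[i].round(),st[i,4],'circ',np.round([cx,cy,r],4),'mean',p.mean(0).round(4))
    dk=(d>0)&(abs(W[...,2]-.15)<.004)&(W[...,0]>.4)&(W[...,0]<.72)&(abs(W[...,1])<.4)
    print(n,'deckz',np.median(W[dk][:,2]),cv2.minAreaRect(W[dk][:,:2].astype(np.float32)))
E
```

```text
top [296. 219.] 910 circ [0.608  0.0811 0.0336] mean [0.6073 0.0812 0.2236]
top [365. 242.] 916 circ [ 0.561  -0.0538  0.0338] mean [ 0.5607 -0.0533  0.2235]
top [437. 247.] 927 circ [ 0.55   -0.1948  0.034 ] mean [ 0.549  -0.1941  0.2234]
top deckz 0.14989934395563778 ((0.5629501342773438, -0.05532529950141907), (0.5560992360115051, 0.2360122948884964), 82.39303588867188)
scene [338. 191.] 652 circ [0.609  0.0788 0.0349] mean [0.6123 0.0731 0.2218]
scene [275. 217.] 786 circ [ 0.5627 -0.0564  0.0348] mean [ 0.566  -0.0612  0.222 ]
scene [215. 256.] 1020 circ [ 0.5509 -0.199   0.0347] mean [ 0.5552 -0.2016  0.2222]
scene deckz 0.14942127537528557 ((0.563845157623291, -0.05730322003364563), (0.5580349564552307, 0.2389800250530243), 82.31971740722656)
```

The scene picture shows the three tins at pixels (338,191), (275,217) and (215,256). The top picture shows them left to right at (296,219), (365,242) and (437,247). The disc at (328,239) and the bowl at (401,236) lie between them, and the lifter is in front at (330,280). In world coordinates the tins are at about (.608,.080), (.562,-.055) and (.550,-.197), with the tops at z≈.224 as expected. I'll grip front-to-rear at yaw 90, which keeps the fingers away from the disc and bowl.

```bash
cat > plan.py <<'E'
import sys
from h import *
from scipy.spatial.transform import Rotation as Ro
a=list(map(float,sys.argv[1:5])) if len(sys.argv)>4 else None
s=ctrl.state(); R=Ro.from_euler('xyz',s['ee_rot'],degrees=True)
print('t',round(s['clock'],2),'tcp',s['tcp_pos'].round(4),'rpy',s['ee_rot'].round(2),'F',s['ft_force'].round(2),'w',round(s['gripper_width']*.0854,4),'q',s['q'].round(0))
if a:
    T=Ro.from_euler('xyz',[180,0,a[3]],degrees=True)
    print('shift',R.inv().apply(np.array(a[:3])-s['tcp_pos']).round(4),'rv',(R.inv()*T).as_rotvec().round(4))
E
python3 plan.py 0.6085 0.08 0.30 90
```

```text
t 0.6 tcp [ 0.1599 -0.5523  0.2483] rpy [-180.      0.     16.15] F [-0.25  0.31  0.4 ] w 0.0852 q [-86.   9.  92.  -0.  79. -12.]
shift [ 0.6068 -0.4826 -0.0517] rv [-0.     0.    -1.289]
```

Emit:
{"method": "servo_tool", "body": {"motion": [[[0.01,-0.008,-0.015],[0,0,-0.03]],[[0.03,-0.024,-0.035],[0,0,-0.1]],[[0.056,-0.044,-0.05],[0,0,-0.18]],[[0.084,-0.066,-0.055],[0,0,-0.27]],[[0.112,-0.088,-0.055],[0,0,-0.36]],[[0.14,-0.11,-0.055],[0,0,-0.45]],[[0.168,-0.132,-0.055],[0,0,-0.54]],[[0.196,-0.154,-0.055],[0,0,-0.63]]], "jaw": 0.0854}}

```text
clock: 1.27
tcp_pos: [0.306, -0.3484, 0.3035]
ee_rot: [180.0, 0.0, 52.5]
ft_force: [0.3, 0.1, 0.5]
gripper_width: 1.004
```

```bash
python3 plan.py 0.6085 0.08 0.30 90
```

```text
t 1.27 tcp [ 0.306  -0.3484  0.3035] rpy [1.7996e+02 1.0000e-02 5.2470e+01] F [0.26 0.09 0.49] w 0.0858 q [-64. -10. 104.   0.  86. -26.]
shift [ 0.524  -0.0211  0.0034] rv [ 6.00e-04  4.00e-04 -6.55e-01]
```

Emit:
{"method": "servo_tool", "body": {"motion": [[[0.035,-0.001,0.001],[0,0,-0.08]],[[0.073,-0.003,0.003],[0,0,-0.16]],[[0.111,-0.004,0.003],[0,0,-0.24]],[[0.149,-0.006,0.003],[0,0,-0.32]],[[0.187,-0.008,0.003],[0,0,-0.4]],[[0.225,-0.009,0.003],[0,0,-0.48]],[[0.263,-0.011,0.003],[0,0,-0.56]],[[0.301,-0.012,0.003],[0,0,-0.655]]]}}

```text
clock: 1.93
tcp_pos: [0.4809, -0.1027, 0.3006]
ee_rot: [180.0, 0.0, 90.0]
ft_force: [0.5, -0.8, 0.8]
gripper_width: 1.003
```

```bash
python3 plan.py 0.6085 0.08 0.30 90
```

```text
t 1.93 tcp [ 0.4809 -0.1027  0.3006] rpy [1.7996e+02 2.0000e-02 9.0010e+01] F [ 0.48 -0.77  0.79] w 0.0856 q [-26.  -5. 100.  -0.  85. -26.]
shift [0.1827 0.1276 0.0006] rv [0.0007 0.0004 0.0002]
```

Emit:
{"method": "servo_tool", "body": {"motion": [[[0.032,0.022,0],[0,0,0]],[[0.064,0.045,0],[0,0,0]],[[0.096,0.067,0],[0,0,0]],[[0.128,0.089,0],[0,0,0]],[[0.155,0.108,0],[0,0,0]],[[0.175,0.122,0],[0,0,0]],[[0.183,0.1275,0],[0,0,0]],[[0.183,0.1275,0],[0,0,0]]]}}

```text
clock: 2.6
tcp_pos: [0.6088, 0.0794, 0.2998]
ee_rot: [-180.0, -0.0, 89.9]
ft_force: [0.2, 0.1, 0.6]
gripper_width: 1.004
```

```bash
python3 plan.py 0.6085 0.08 0.188 90; python3 - <<'E'
from h import *
im,d=capture("scene"); cv2.imwrite('pics/s1.png',cv2.resize(im[120:360,160:480],(800,600))[:,:,::-1])
E
```

```text
t 2.6 tcp [0.6088 0.0794 0.2998] rpy [-1.7997e+02 -1.0000e-02  8.9920e+01] F [0.2  0.15 0.62] w 0.0857 q [-4. 13. 81.  0. 86. -4.]
shift [ 0.0006 -0.0003  0.1118] rv [-0.0005 -0.0002 -0.0015]
```

View pics/s1.png

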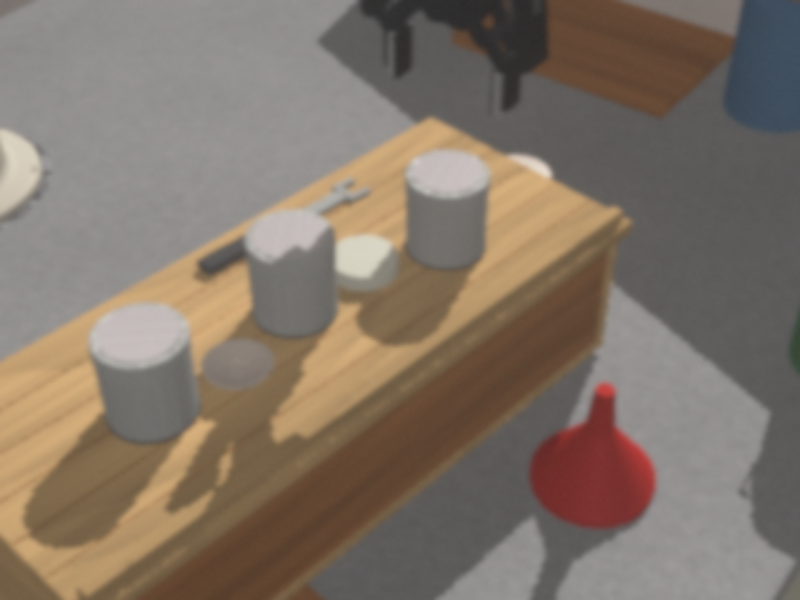

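The gripper hangs above the left tin, its fingers at crop pixels (397,55) and (503,90) astride the tin's axis in the front-rear direction. Next is the descent.

Emit:
{"method": "servo_tool", "body": {"motion": [[[0,0,0.015],[0,0,0]],[[0,0,0.035],[0,0,0]],[[0,0,0.055],[0,0,0]],[[0,0,0.075],[0,0,0]],[[0,0,0.092],[0,0,0]],[[0,0,0.105],[0,0,0]],[[0,0,0.112],[0,0,0]],[[0,0,0.112],[0,0,0]]]}}

```text
clock: 3.32
tcp_pos: [0.6071, 0.077, 0.1867]
ee_rot: [-179.8, 0.0, 89.7]
ft_force: [0.1, 0.6, -0.2]
gripper_width: 0.997
```

Emit:
{"method": "servo_tool", "body": {"motion": [[[0,0,0],[0,0,0]],[[0,0,0],[0,0,0]],[[0,0,0],[0,0,0]],[[0,0,0],[0,0,0]],[[0,0,0],[0,0,0]],[[0,0,0],[0,0,0]]], "jaw": 0.05}}

```text
clock: 3.82
tcp_pos: [0.6094, 0.0778, 0.1902]
ee_rot: [179.8, 0.0, 89.8]
ft_force: [0.6, -1.4, 5.1]
gripper_width: 0.765
```

```bash
python3 plan.py
```

```text
t 3.82 tcp [0.6094 0.0778 0.1902] rpy [1.7983e+02 3.0000e-02 8.9780e+01] F [ 0.55 -1.38  5.14] w 0.0653 q [-4. 17. 88. -0. 74. -4.]
```

Emit:
{"method": "servo_tool", "body": {"motion": [[[0,0,0],[0,0,0]],[[0,0,-0.003],[0,0,0]],[[0,0,-0.009],[0,0,0]],[[0,0,-0.018],[0,0,0]],[[0,0,-0.028],[0,0,0]],[[0,0,-0.038],[0,0,0]],[[0,0,-0.046],[0,0,0]],[[0,0,-0.05],[0,0,0]]]}}

```text
clock: 4.48
tcp_pos: [0.6092, 0.0779, 0.2406]
ee_rot: [179.8, 0.0, 89.8]
ft_force: [0.9, 0.7, -2.1]
gripper_width: 0.764
```

Emit:
{"method": "servo_tool", "body": {"motion": [[[0,0,0],[0,0,0]],[[0,0,0],[0,0,0]],[[0,0,0],[0,0,0]],[[0,0,0],[0,0,0]],[[0,0,0],[0,0,0]],[[0,0,0],[0,0,0]]]}}

```text
clock: 4.98
tcp_pos: [0.6081, 0.0779, 0.2378]
ee_rot: [-179.9, -0.0, 89.8]
ft_force: [-0.1, -0.6, -1.7]
gripper_width: 0.76
```

```bash
cat > feel.py <<'E'
from h import *
F=[];E=[]
for i in range(6):
    im,d=capture("scene"); s=ctrl.state(); F.append(s['ft_force']); E.append(np.r_[s['effort'][1:3],s['tcp_pos'],s['gripper_width']*.0854])
print(np.round(F,2)); print(np.mean(F,0).round(2),np.mean(E,0).round(4),s['clock'])
import sys
cv2.imwrite(f'pics/{sys.argv[1]}.png',cv2.resize(im[120:360,160:480],(800,600))[:,:,::-1])
E
python3 feel.py f1; python3 plan.py
```

```text
[[-0.17  0.02 -1.78]
 [-0.21 -1.07 -1.77]
 [-0.07  0.47 -2.36]
 [-0.36 -0.79 -2.24]
 [ 0.18  0.08 -1.84]
 [-0.67 -0.01 -1.76]]
[-0.22 -0.21 -1.96] [-44.8479 -34.0459   0.6083   0.0779   0.2382   0.065 ] 5.2833
t 5.28 tcp [0.6084 0.0779 0.2383] rpy [180.     0.    89.77] F [-0.67 -0.01 -1.76] w 0.0647 q [-4. 15. 86. -0. 79. -4.]
```

View pics/f1.png

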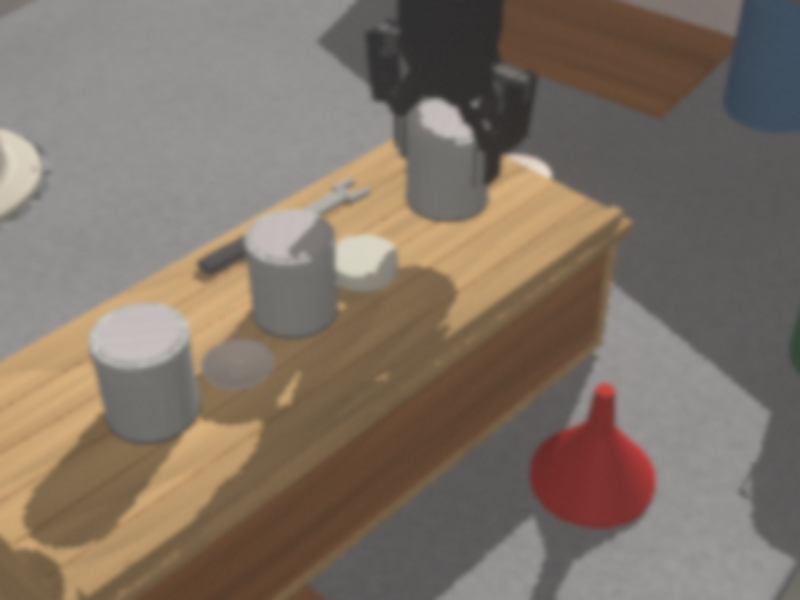

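The tin is held clear and upright. Mean Fz is -1.96 N, so it weighs roughly 0.2-0.25 kg. I'll set it back by reversing the lift exactly.

Emit:
{"method": "servo_tool", "body": {"motion": [[[0,0,0.006],[0,0,0]],[[0,0,0.016],[0,0,0]],[[0,0,0.026],[0,0,0]],[[0,0,0.035],[0,0,0]],[[0,0,0.042],[0,0,0]],[[0,0,0.046],[0,0,0]],[[0,0,0.0485],[0,0,0]],[[0,0,0.05],[0,0,0]]]}}

```text
clock: 5.95
tcp_pos: [0.6076, 0.078, 0.1902]
ee_rot: [-179.9, 0.0, 89.8]
ft_force: [-12.4, -0.1, 17.9]
gripper_width: 0.758
```

Emit:
{"method": "servo_tool", "body": {"motion": [[[0,0,0],[0,0,0]],[[0,0,0],[0,0,0]],[[0,0,0],[0,0,0]]]}}

```text
clock: 6.2
tcp_pos: [0.6082, 0.078, 0.1902]
ee_rot: [-180.0, 0.0, 89.8]
ft_force: [-6.7, -1.3, 8.9]
gripper_width: 0.759
```

Emit:
{"method": "servo_tool", "body": {"motion": [[[0,0,-0.001],[0,0,0]],[[0,0,-0.001],[0,0,0]]]}}

```text
clock: 6.37
tcp_pos: [0.6087, 0.078, 0.1901]
ee_rot: [179.9, 0.0, 89.8]
ft_force: [-2.2, 0.9, 3.8]
gripper_width: 0.761
```

Emit:
{"method": "servo_tool", "body": {"motion": [[[0,0,0],[0,0,0]],[[0,0,0],[0,0,0]],[[0,0,0],[0,0,0]],[[0,0,0],[0,0,0]],[[0,0,0],[0,0,0]],[[0,0,0],[0,0,0]]], "jaw": 0.0854}}

```text
clock: 6.87
tcp_pos: [0.6084, 0.0779, 0.1892]
ee_rot: [-180.0, 0.0, 89.8]
ft_force: [-0.3, 0.7, 0.7]
gripper_width: 1.0
```

```bash
python3 plan.py
```

```text
t 6.87 tcp [0.6084 0.0779 0.1892] rpy [-180.      0.     89.77] F [-0.32  0.66  0.65] w 0.0854 q [-4. 17. 89. -0. 74. -4.]
```

Emit:
{"method": "servo_tool", "body": {"motion": [[[0,0,-0.006],[0,0,0]],[[0,0,-0.02],[0,0,0]],[[0,0,-0.037],[0,0,0]],[[0,0,-0.055],[0,0,0]],[[0,0,-0.073],[0,0,0]],[[0,0,-0.091],[0,0,0]],[[0,0,-0.103],[0,0,0]],[[0,0,-0.108],[0,0,0]]]}}

```text
clock: 7.53
tcp_pos: [0.6093, 0.0779, 0.3002]
ee_rot: [179.8, 0.0, 89.8]
ft_force: [0.1, -0.7, -0.5]
gripper_width: 0.999
```

```bash
python3 feel.py f2; python3 plan.py 0.5615 -0.0545 0.30 90
```

```text
[[ 0.79 -0.01  0.96]
 [-0.08 -0.28 -0.83]
 [ 1.3   0.1  -0.01]
 [ 0.62 -0.81  0.2 ]
 [-0.56 -0.28 -0.49]
 [ 0.52 -0.35 -1.12]]
[ 0.43 -0.27 -0.22] [-43.558  -34.2343   0.6083   0.0779   0.2971   0.0854] 7.8333
t 7.83 tcp [0.6077 0.0779 0.2957] rpy [-1.7984e+02 -1.0000e-02  8.9770e+01] F [ 0.52 -0.35 -1.12] w 0.0853 q [-4. 13. 81. -0. 86. -4.]
shift [-0.1326 -0.0457 -0.0042] rv [-0.0027 -0.0002 -0.004 ]
```

View pics/f2.png

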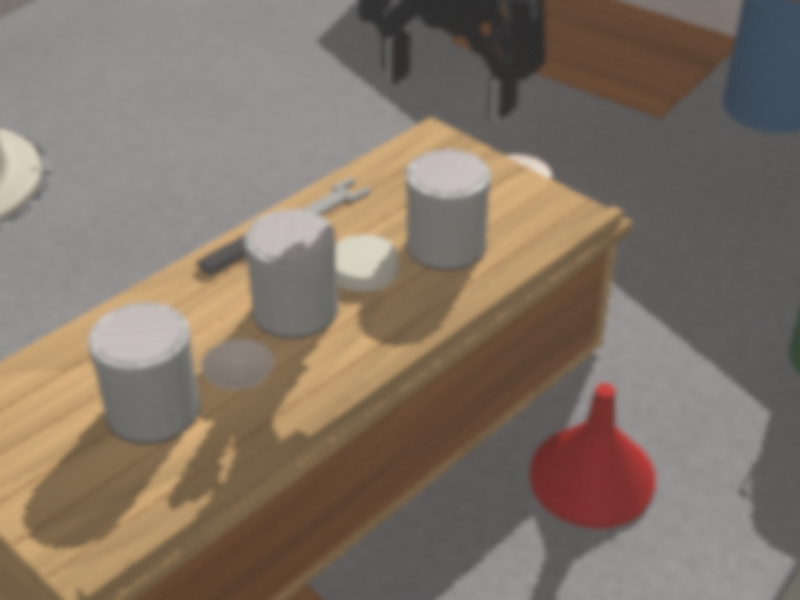

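The left tin stands at the same pixels as before, (448,207) in the crop. It weighs about 0.2 kg. Now the middle tin.

Emit:
{"method": "servo_tool", "body": {"motion": [[[-0.01,-0.003,-0.003],[0,0,0]],[[-0.034,-0.011,-0.003],[0,0,0]],[[-0.062,-0.021,-0.003],[0,0,0]],[[-0.09,-0.031,-0.003],[0,0,0]],[[-0.114,-0.039,-0.003],[0,0,0]],[[-0.128,-0.044,-0.003],[0,0,0]],[[-0.1325,-0.0465,-0.003],[0,0,-0.004]],[[-0.1325,-0.0465,-0.003],[0,0,-0.004]]]}}

```text
clock: 8.5
tcp_pos: [0.5607, -0.0556, 0.3001]
ee_rot: [-180.0, -0.0, 89.9]
ft_force: [-0.1, 0.7, 0.7]
gripper_width: 1.002
```

```bash
python3 plan.py 0.5615 -0.0545 0.189 90
```

```text
t 8.5 tcp [ 0.5607 -0.0556  0.3001] rpy [-1.7996e+02 -1.0000e-02  8.9890e+01] F [-0.07  0.68  0.75] w 0.0856 q [-18.   6.  89.  -0.  85. -18.]
shift [0.0011 0.0009 0.1111] rv [-0.0006 -0.0001 -0.0019]
```

Emit:
{"method": "servo_tool", "body": {"motion": [[[0,0,0.015],[0,0,0]],[[0,0,0.035],[0,0,0]],[[0,0,0.055],[0,0,0]],[[0,0,0.075],[0,0,0]],[[0.001,0.0005,0.092],[0,0,0]],[[0.001,0.0005,0.105],[0,0,0]],[[0.001,0.0005,0.111],[0,0,0]],[[0.001,0.0005,0.111],[0,0,0]]]}}

```text
clock: 9.17
tcp_pos: [0.5609, -0.0522, 0.1875]
ee_rot: [-179.8, -0.1, 90.1]
ft_force: [-0.3, -0.2, -0.6]
gripper_width: 1.0
```

Emit:
{"method": "servo_tool", "body": {"motion": [[[0,0,0],[0,0,0]],[[0,0,0],[0,0,0]],[[0,0,0],[0,0,0]],[[0,0,0],[0,0,0]],[[0,0,0],[0,0,0]],[[0,0,0],[0,0,0]],[[0,0,0],[0,0,0]]], "jaw": 0.05}}

```text
clock: 9.75
tcp_pos: [0.5627, -0.0535, 0.1909]
ee_rot: [179.9, 0.0, 90.0]
ft_force: [-0.6, 1.3, 5.9]
gripper_width: 0.761
```

Emit:
{"method": "servo_tool", "body": {"motion": [[[0,0,0],[0,0,0]],[[0,0,-0.003],[0,0,0]],[[0,0,-0.009],[0,0,0]],[[0,0,-0.018],[0,0,0]],[[0,0,-0.028],[0,0,0]],[[0,0,-0.038],[0,0,0]],[[0,0,-0.046],[0,0,0]],[[0,0,-0.05],[0,0,0]]]}}

```text
clock: 10.42
tcp_pos: [0.5627, -0.0537, 0.2415]
ee_rot: [179.8, 0.1, 90.0]
ft_force: [-0.1, -0.7, -4.3]
gripper_width: 0.758
```

Emit:
{"method": "servo_tool", "body": {"motion": [[[0,0,0],[0,0,0]],[[0,0,0],[0,0,0]],[[0,0,0],[0,0,0]],[[0,0,0],[0,0,0]],[[0,0,0],[0,0,0]],[[0,0,0],[0,0,0]]]}}

```text
clock: 10.92
tcp_pos: [0.5616, -0.0533, 0.2388]
ee_rot: [-180.0, -0.0, 90.0]
ft_force: [-0.0, -0.2, -4.4]
gripper_width: 0.762
```

```bash
python3 feel.py f3; python3 plan.py
```

```text
[[-0.66  0.65 -3.7 ]
 [-0.36  0.03 -4.5 ]
 [-0.63  0.27 -3.76]
 [ 0.61 -0.42 -3.54]
 [-0.19 -0.18 -3.4 ]
 [ 0.21 -0.38 -4.11]]
[-0.17 -0.01 -3.83] [-40.7519 -34.9352   0.5618  -0.0534   0.2391   0.0649] 11.2167
t 11.22 tcp [ 0.5618 -0.0534  0.2393] rpy [-180.    0.   90.] F [ 0.21 -0.38 -4.11] w 0.0647 q [-18.   8.  94.  -0.  78. -18.]
```

View pics/f3.png

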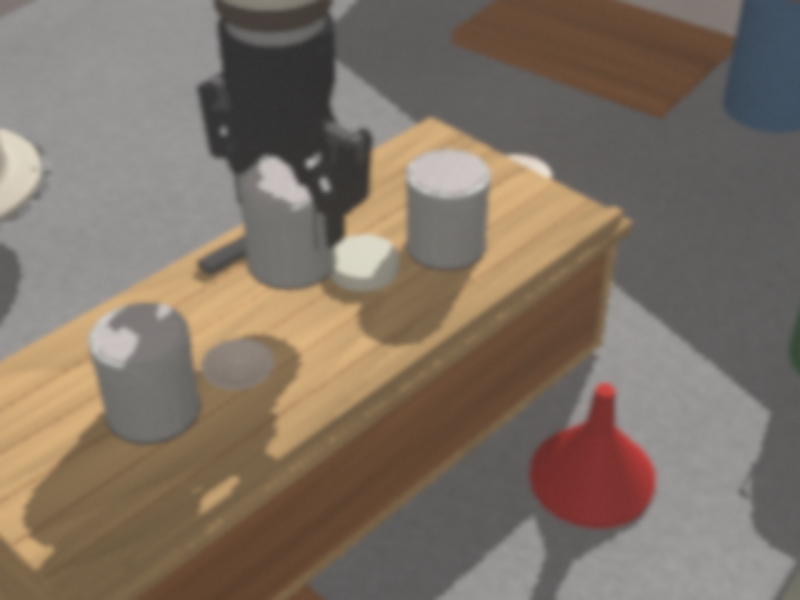

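The middle tin is lifted cleanly, with Fz ≈ -3.83 N, so it weighs about 0.38 kg and is the heavier so far. I'll set it back.

Emit:
{"method": "servo_tool", "body": {"motion": [[[0,0,0.006],[0,0,0]],[[0,0,0.016],[0,0,0]],[[0,0,0.026],[0,0,0]],[[0,0,0.035],[0,0,0]],[[0,0,0.042],[0,0,0]],[[0,0,0.046],[0,0,0]],[[0,0,0.048],[0,0,0]],[[0,0,0.049],[0,0,0]]]}}

```text
clock: 11.88
tcp_pos: [0.5616, -0.0533, 0.1909]
ee_rot: [-179.9, -0.0, 90.0]
ft_force: [-4.9, 2.2, 5.8]
gripper_width: 0.761
```

Emit:
{"method": "servo_tool", "body": {"motion": [[[0,0,0],[0,0,0]],[[0,0,0],[0,0,0]],[[0,0,0],[0,0,0]]]}}

```text
clock: 12.13
tcp_pos: [0.5621, -0.0534, 0.1909]
ee_rot: [179.9, 0.0, 90.0]
ft_force: [-2.9, 1.2, 0.1]
gripper_width: 0.758
```

Emit:
{"method": "servo_tool", "body": {"motion": [[[0,0,0],[0,0,0]],[[0,0,0],[0,0,0]],[[0,0,0],[0,0,0]],[[0,0,0],[0,0,0]],[[0,0,0],[0,0,0]],[[0,0,0],[0,0,0]]], "jaw": 0.0854}}

```text
clock: 12.63
tcp_pos: [0.562, -0.0534, 0.1904]
ee_rot: [180.0, 0.0, 90.0]
ft_force: [-0.5, 0.9, -0.6]
gripper_width: 0.998
```

Emit:
{"method": "servo_tool", "body": {"motion": [[[0,0,-0.006],[0,0,0]],[[0,0,-0.02],[0,0,0]],[[0,0,-0.037],[0,0,0]],[[0,0,-0.055],[0,0,0]],[[0,0,-0.073],[0,0,0]],[[0,0,-0.091],[0,0,0]],[[0,0,-0.103],[0,0,0]],[[0,0,-0.109],[0,0,0]]]}}

```text
clock: 13.3
tcp_pos: [0.5627, -0.0536, 0.3019]
ee_rot: [179.8, 0.1, 90.0]
ft_force: [0.1, 0.4, 0.1]
gripper_width: 0.998
```

```bash
python3 feel.py f4; python3 plan.py 0.5505 -0.1965 0.30 90
```

```text
[[-0.71 -0.42  1.16]
 [-0.14  0.93  0.12]
 [-0.54  0.71  0.77]
 [ 0.57 -0.21  0.44]
 [ 0.33 -0.94  0.89]
 [ 0.53  0.51 -0.56]]
[0.01 0.1  0.47] [-38.1932 -34.0627   0.5618  -0.0534   0.2993   0.0855] 13.6
t 13.6 tcp [ 0.5612 -0.0532  0.2978] rpy [-1.7986e+02 -4.0000e-02  9.0000e+01] F [ 0.53  0.51 -0.56] w 0.0854 q [-18.   6.  89.  -0.  85. -18.]
shift [-0.1433 -0.0107 -0.0023] rv [-0.0025 -0.0008 -0.    ]
```

View pics/f4.png

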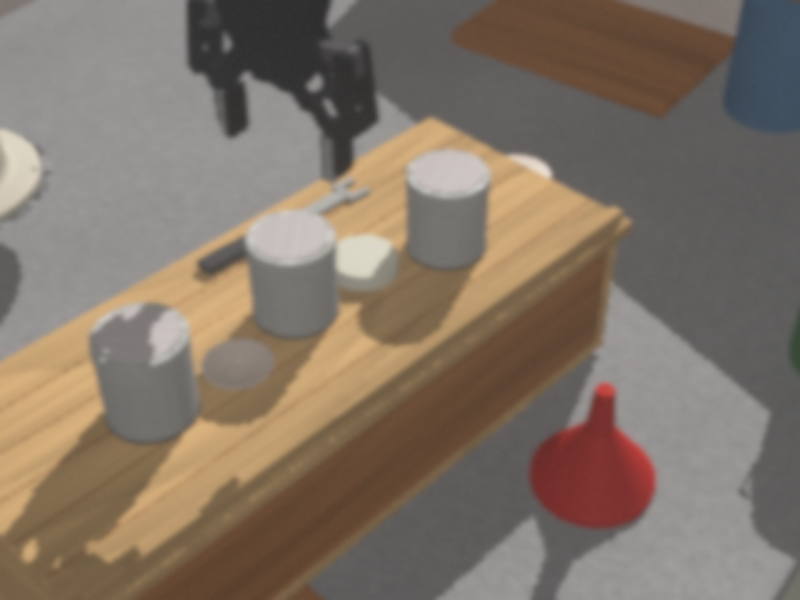

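The middle tin is back at crop pixels (292,272), where it stood. Next is the right tin.

Emit:
{"method": "servo_tool", "body": {"motion": [[[-0.01,-0.001,0],[0,0,0]],[[-0.036,-0.003,0],[0,0,0]],[[-0.066,-0.005,0],[0,0,0]],[[-0.096,-0.007,0],[0,0,0]],[[-0.122,-0.009,0],[0,0,0]],[[-0.138,-0.011,0],[0,0,0]],[[-0.143,-0.011,0],[0,0,0]],[[-0.143,-0.011,0],[0,0,0]]]}}

```text
clock: 14.27
tcp_pos: [0.5503, -0.1977, 0.2986]
ee_rot: [-179.9, -0.0, 89.9]
ft_force: [-0.4, -0.2, -0.5]
gripper_width: 1.003
```

```bash
python3 plan.py 0.5505 -0.1965 0.189 90
```

```text
t 14.27 tcp [ 0.5503 -0.1977  0.2986] rpy [-1.7994e+02 -3.0000e-02  8.9870e+01] F [-0.41 -0.21 -0.55] w 0.0857 q [-32.   9.  86.  -0.  85. -31.]
shift [0.0012 0.0003 0.1096] rv [-0.001  -0.0006 -0.0023]
```

Emit:
{"method": "servo_tool", "body": {"motion": [[[0,0,0.015],[0,0,0]],[[0,0,0.035],[0,0,0]],[[0,0,0.055],[0,0,0]],[[0,0,0.075],[0,0,0]],[[0.001,0,0.092],[0,0,0]],[[0.001,0,0.104],[0,0,0]],[[0.001,0,0.11],[0,0,0]],[[0.001,0,0.11],[0,0,0]]]}}

```text
clock: 14.93
tcp_pos: [0.5503, -0.1943, 0.1878]
ee_rot: [-179.9, -0.1, 90.0]
ft_force: [-0.2, -0.0, 0.6]
gripper_width: 0.996
```

Emit:
{"method": "servo_tool", "body": {"motion": [[[0,0,0],[0,0,0]],[[0,0,0],[0,0,0]],[[0,0,0],[0,0,0]],[[0,0,0],[0,0,0]],[[0,0,0],[0,0,0]],[[0,0,0],[0,0,0]],[[0,0,0],[0,0,0]]], "jaw": 0.05}}

```text
clock: 15.52
tcp_pos: [0.5518, -0.1959, 0.1911]
ee_rot: [179.8, 0.1, 90.0]
ft_force: [-0.3, -0.7, 6.9]
gripper_width: 0.764
```

Emit:
{"method": "servo_tool", "body": {"motion": [[[0,0,0],[0,0,0]],[[0,0,-0.003],[0,0,0]],[[0,0,-0.009],[0,0,0]],[[0,0,-0.018],[0,0,0]],[[0,0,-0.028],[0,0,0]],[[0,0,-0.038],[0,0,0]],[[0,0,-0.046],[0,0,0]],[[0,0,-0.05],[0,0,0]]]}}

```text
clock: 16.18
tcp_pos: [0.5515, -0.1958, 0.2415]
ee_rot: [179.9, 0.1, 90.0]
ft_force: [0.7, -0.3, -2.4]
gripper_width: 0.762
```

Emit:
{"method": "servo_tool", "body": {"motion": [[[0,0,0],[0,0,0]],[[0,0,0],[0,0,0]],[[0,0,0],[0,0,0]],[[0,0,0],[0,0,0]],[[0,0,0],[0,0,0]],[[0,0,0],[0,0,0]]]}}

```text
clock: 16.68
tcp_pos: [0.5507, -0.1953, 0.2388]
ee_rot: [-180.0, -0.0, 90.0]
ft_force: [-0.2, -0.3, -1.9]
gripper_width: 0.76
```

```bash
python3 feel.py f5; python3 plan.py
```

```text
[[-0.57  0.41 -1.81]
 [ 0.21  0.21 -1.4 ]
 [-0.92 -0.03 -2.87]
 [-0.42 -0.26 -2.26]
 [-0.1   0.06 -1.7 ]
 [ 0.6  -0.31 -2.14]]
[-0.2   0.01 -2.03] [-41.869  -34.0469   0.5508  -0.1954   0.2392   0.0648] 16.9833
t 16.98 tcp [ 0.5509 -0.1954  0.2393] rpy [180.   0.  90.] F [ 0.6  -0.31 -2.14] w 0.065 q [-31.  11.  91.   0.  79. -31.]
```

View pics/f5.png

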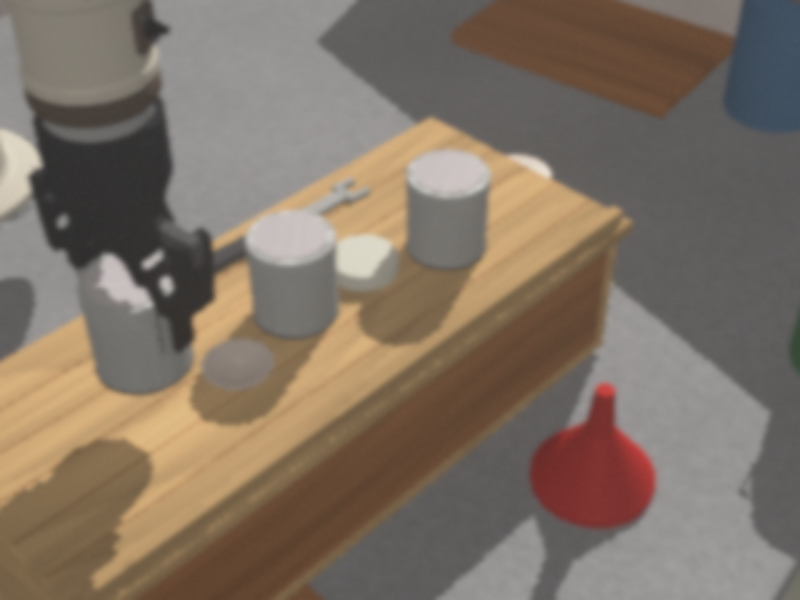

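The right tin is clear of the deck with Fz ≈ -2.0 N. That makes the middle tin (-3.8 N) the full one by nearly 0.19 kg. I'll set the right one down.

Emit:
{"method": "servo_tool", "body": {"motion": [[[0,0,0.006],[0,0,0]],[[0,0,0.016],[0,0,0]],[[0,0,0.026],[0,0,0]],[[0,0,0.035],[0,0,0]],[[0,0,0.042],[0,0,0]],[[0,0,0.046],[0,0,0]],[[0,0,0.048],[0,0,0]],[[0,0,0.049],[0,0,0]]]}}

```text
clock: 17.65
tcp_pos: [0.5505, -0.1951, 0.1911]
ee_rot: [-179.9, -0.0, 90.0]
ft_force: [-7.0, 4.0, 9.2]
gripper_width: 0.764
```

Emit:
{"method": "servo_tool", "body": {"motion": [[[0,0,0],[0,0,0]],[[0,0,0],[0,0,0]],[[0,0,0],[0,0,0]]]}}

```text
clock: 17.9
tcp_pos: [0.551, -0.1954, 0.1911]
ee_rot: [180.0, 0.0, 90.0]
ft_force: [-3.9, 2.3, 5.5]
gripper_width: 0.765
```

Emit:
{"method": "servo_tool", "body": {"motion": [[[0,0,0],[0,0,0]],[[0,0,0],[0,0,0]],[[0,0,0],[0,0,0]],[[0,0,0],[0,0,0]],[[0,0,0],[0,0,0]],[[0,0,0],[0,0,0]]], "jaw": 0.0854}}

```text
clock: 18.4
tcp_pos: [0.5509, -0.1954, 0.1902]
ee_rot: [180.0, 0.0, 90.0]
ft_force: [-0.2, -0.6, 1.1]
gripper_width: 0.994
```

Emit:
{"method": "servo_tool", "body": {"motion": [[[0,0,-0.006],[0,0,0]],[[0,0,-0.02],[0,0,0]],[[0,0,-0.037],[0,0,0]],[[0,0,-0.055],[0,0,0]],[[0,0,-0.073],[0,0,0]],[[0,0,-0.091],[0,0,0]],[[0,0,-0.103],[0,0,0]],[[0,0,-0.109],[0,0,0]]]}}

```text
clock: 19.07
tcp_pos: [0.5516, -0.1958, 0.302]
ee_rot: [179.8, 0.1, 90.0]
ft_force: [-0.1, -1.4, 0.3]
gripper_width: 0.999
```

```bash
python3 feel.py f6; python3 plan.py 0.562 -0.0535 0.30 90
```

```text
[[ 0.38  0.29  0.07]
 [ 0.52  0.49 -0.01]
 [ 0.82 -0.54 -0.51]
 [-0.14  0.57 -1.84]
 [-0.31 -0.35 -0.57]
 [ 0.39 -0.34 -1.02]]
[ 0.28  0.02 -0.65] [-40.3423 -34.0908   0.5508  -0.1954   0.2993   0.0854] 19.3667
t 19.37 tcp [ 0.5503 -0.1951  0.2977] rpy [-1.7987e+02 -8.0000e-02  9.0000e+01] F [ 0.39 -0.34 -1.02] w 0.0855 q [-31.   9.  86.  -0.  85. -31.]
shift [ 0.1416  0.0117 -0.0021] rv [-0.0023 -0.0014  0.    ]
```

View pics/f6.png

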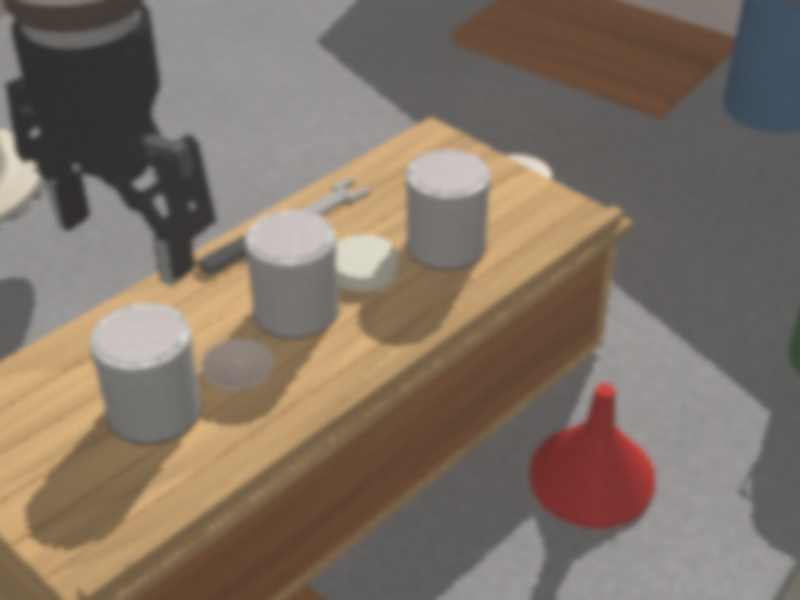

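All three tins are back at crop pixels (448,207), (292,272) and (146,372), and the disc, bowl and lifter are unmoved. I'll go back for the middle tin.

Emit:
{"method": "servo_tool", "body": {"motion": [[[0.01,0.001,0],[0,0,0]],[[0.036,0.003,0],[0,0,0]],[[0.066,0.005,0],[0,0,0]],[[0.096,0.007,0],[0,0,0]],[[0.122,0.009,0],[0,0,0]],[[0.137,0.011,0],[0,0,0]],[[0.142,0.011,0],[0,0,0]],[[0.142,0.011,0],[0,0,0]]]}}

```text
clock: 20.03
tcp_pos: [0.5616, -0.0519, 0.2988]
ee_rot: [-179.9, -0.0, 90.1]
ft_force: [0.3, -0.4, 0.4]
gripper_width: 0.999
```

```bash
python3 plan.py 0.562 -0.0535 0.189 90
```

```text
t 20.03 tcp [ 0.5616 -0.0519  0.2988] rpy [-1.7995e+02 -2.0000e-02  9.0130e+01] F [ 0.31 -0.4   0.42] w 0.0853 q [-18.   6.  89.   0.  85. -18.]
shift [-0.0017  0.0005  0.1098] rv [-0.0009 -0.0004  0.0022]
```

Emit:
{"method": "servo_tool", "body": {"motion": [[[0,0,0.015],[0,0,0]],[[0,0,0.035],[0,0,0]],[[0,0,0.055],[0,0,0]],[[0,0,0.075],[0,0,0]],[[-0.0005,0,0.092],[0,0,0]],[[-0.0005,0,0.104],[0,0,0]],[[-0.0005,0,0.11],[0,0,0]],[[-0.0005,0,0.11],[0,0,0]]]}}

```text
clock: 20.7
tcp_pos: [0.561, -0.0543, 0.1878]
ee_rot: [-179.8, -0.0, 90.0]
ft_force: [0.7, -0.3, 0.7]
gripper_width: 0.997
```

Emit:
{"method": "servo_tool", "body": {"motion": [[[0,0,0],[0,0,0]],[[0,0,0],[0,0,0]],[[0,0,0],[0,0,0]],[[0,0,0],[0,0,0]],[[0,0,0],[0,0,0]],[[0,0,0],[0,0,0]],[[0,0,0],[0,0,0]]], "jaw": 0.05}}

```text
clock: 21.28
tcp_pos: [0.5627, -0.0543, 0.191]
ee_rot: [179.9, 0.1, 90.0]
ft_force: [-0.5, -0.8, 6.4]
gripper_width: 0.758
```

Emit:
{"method": "servo_tool", "body": {"motion": [[[0,0,0],[0,0,0]],[[0,0,-0.003],[0,0,0]],[[0,0,-0.009],[0,0,0]],[[0,0,-0.018],[0,0,0]],[[0,0,-0.028],[0,0,0]],[[0,0,-0.038],[0,0,0]],[[0,0,-0.048],[0,0,0]],[[0,0,-0.058],[0,0,0]]]}}

```text
clock: 21.95
tcp_pos: [0.562, -0.0539, 0.2487]
ee_rot: [180.0, 0.0, 90.0]
ft_force: [0.3, 0.7, -5.0]
gripper_width: 0.765
```

Emit:
{"method": "servo_tool", "body": {"motion": [[[0,0,-0.01],[0,0,0]],[[0,0,-0.02],[0,0,0]],[[0,0,-0.03],[0,0,0]],[[0,0,-0.037],[0,0,0]],[[0,0,-0.041],[0,0,0]],[[0,0,-0.043],[0,0,0]],[[0,0,-0.043],[0,0,0]],[[0,0,-0.043],[0,0,0]]]}}

```text
clock: 22.62
tcp_pos: [0.5616, -0.0538, 0.2898]
ee_rot: [-179.9, -0.0, 90.0]
ft_force: [0.6, 1.1, -4.7]
gripper_width: 0.762
```

Emit:
{"method": "servo_tool", "body": {"motion": [[[0,0,0],[0,0,0]],[[0,0,0],[0,0,0]],[[0,0,0],[0,0,0]],[[0,0,0],[0,0,0]],[[0,0,0],[0,0,0]],[[0,0,0],[0,0,0]],[[0,0,0],[0,0,0]],[[0,0,0],[0,0,0]]]}}

```text
clock: 23.28
tcp_pos: [0.5619, -0.0539, 0.2903]
ee_rot: [180.0, 0.0, 90.0]
ft_force: [-0.5, -0.3, -3.4]
gripper_width: 0.762
```

```bash
python3 feel.py f7; python3 plan.py; python3 - <<'E'
from h import *
im,d=capture("scene"); W=cloud("scene",d)
for n in("scene","top"):
    im,d=capture(n); W=cloud(n,d)
    for o in("tin_a_mid","press_disc","pinch_bowl","lid_lifter"):
        for m in masks_of(o,n):
            p=W[m['region']&(d>0)]
            if len(p)>20: print(n,o,round(m['conf'],2),np.round(m['box']),np.round(np.percentile(p,[2,50,98],axis=0),3).tolist())
print(ctrl.state()['clock'])
E
```

```text
[[ 0.37  0.06 -3.69]
 [ 0.33 -0.49 -4.69]
 [-0.83  0.86 -4.54]
 [-0.04  0.45 -3.99]
 [ 0.21 -0.24 -3.68]
 [ 0.05 -0.67 -3.66]]
[ 0.01 -0.01 -4.04] [-40.2977 -35.8529   0.5619  -0.0539   0.2903   0.0648] 23.5833
t 23.58 tcp [ 0.5618 -0.0539  0.2903] rpy [-180.    0.   90.] F [ 0.05 -0.67 -3.66] w 0.0646 q [-18.   6.  90.  -0.  84. -18.]
scene tin_a_mid 0.62 [323. 181. 354. 228.] [[0.585, 0.046, 0.153], [0.62, 0.06, 0.207], [0.641, 0.103, 0.225]]
scene press_disc 0.67 [291. 214. 320. 237.] [[0.55, -0.013, 0.15], [0.577, 0.008, 0.163], [0.6, 0.037, 0.166]]
scene pinch_bowl 0.92 [240. 255. 268. 274.] [[0.554, -0.16, 0.153], [0.574, -0.133, 0.16], [0.6, -0.113, 0.165]]
scene lid_lifter 0.8 [240. 191. 306. 227.] [[0.466, -0.065, 0.148], [0.485, -0.022, 0.154], [0.59, 0.102, 0.257]]
top press_disc 0.73 [315. 226. 340. 258.] [[0.545, -0.002, 0.15], [0.573, 0.021, 0.164], [0.598, 0.044, 0.168]]
top lid_lifter 0.62 [289. 268. 367. 291.] [[0.467, -0.06, 0.15], [0.487, 0.039, 0.156], [0.509, 0.099, 0.162]]
top lid_lifter 0.62 [414. 119. 432. 192.] [[0.712, -0.239, -0.003], [0.795, -0.218, 0.017], [0.86, -0.204, 0.023]]
24.1333
```

View pics/f7.png

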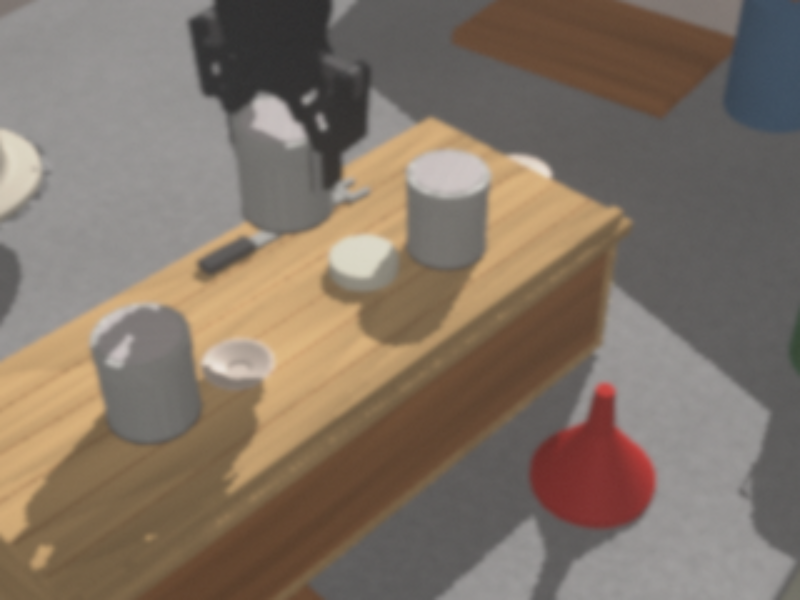

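The middle tin hangs upright about 10 cm up: the TCP is at .290 against .190 when seated. The other two tins stand at (448,207) and (146,372), and everything else is unmoved. I'll hand it in.

```bash
python3 - <<'E'
from h import *
print(ctrl.sign_off(), ctrl.state()['clock'])
E
```

```text
the job is handed in; nothing more can be done
the job is handed in; nothing more can be done
```

I hefted the three tins from left to right, put each back where it stood, and finished holding the full one, the middle tin. It hangs upright and still about 10 cm above the shelf top, and I handed in at about 24 s.

| Tin | Mean vertical force while held | Approx. mass |
|---|---|---|
| Left | -2.0 N | 0.2 kg |
| Middle | -3.8 N (-4.0 N on the final lift) | 0.4 kg |
| Right | -2.0 N | 0.2 kg |

- **Last checks:** the final grip opening was 65 mm, the tool showed no tilt, and the TCP was at z = 0.290 m against 0.190 m when the tin was seated. In the last scene picture the other two tins, the disc, the bowl and the lid lifter were where they started.
- **Force readings:** readings with the gripper empty wandered by about ±0.6 N. The middle tin's lead of 1.8 N is well above that. The largest force I read was about 18 N on the wrist (the 120 N limit), while setting down the left tin.
- **Disagreements:** the final look with the top camera did not report the tins or the bowl, and once took the spatula for a lid lifter. The placement check therefore rests on the scene camera. I did not recheck the jars or the spatula at the end.

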